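# Set a slat to length against the flip stop on a saw board

## Robot

A 6-joint arm with a two-finger parallel gripper is mounted at the origin on the work surface. World frame = base frame: x ahead of the robot, y to its left, z up, the work surface at z = 0. Lengths are in mm, angles in rad, forces in N, time in s.
With the tool pointing down it reaches from about 350 to 775 mm from the base axis. Payload 7.3 kg.
Tool frame: the origin (TCP) lies on the front face of the gripper's body, between the roots of the fingers; the fingertips stand 66 mm ahead of it and the grasp point (between the pads) lies 47 mm ahead of it (bot.tcp_to_grasp is the z of the grasp point in the tool frame, in mm); z points along the fingers, y is the direction in which the jaws open and shut (so a half turn about z gives the same grasp; the last joint's range is limited). The gripper opens to 92 mm and grips with 3 to 60 N. Pads are 19 mm wide; open, the fingers measure 130 mm over their backs; the gripper's body (75 mm by 190 mm) begins 47 mm behind the grasp point.
Start: joints at [-1.37, 0.342, 1.524, -0, 1.275, -0.146], TCP at [178.464, -493.75, 292.241] pointing down, gripper open.
Joint ranges: [-2.53, 2.53], [-0.77, 2.02], [0.04, 2.7], [-1, 4.14], [0.28, 2.66], [-3.11, 3.11]. Speed limits (rad/s): [2.57, 2.57, 3.14, 3.14, 3.14, 3.14].

## Interface

Orientations are given as [roll, pitch, yaw] about the fixed x, y, z axes, in that order (R = Rz(yaw) Ry(pitch) Rx(roll)).
In Python, from plant import bot gives the robot as it stands.
- The arm moves only by the tool carry_out, never from a script. Its argument "deltas" is a list that holds one entry, the list of rows, each a list of 4 numbers: the shift along the tool's x, y, z in mm, then the turn about the tool's z in units of 5 degrees (1.0 is 5 degrees). A call has 1 to 20 rows; each row is the pose to reach, as a shift and turn from the pose commanded when the call began, along the tool's axes at that moment; what a row does not reach only later rows make up. A row lasts 1/10 s, in which the tool goes at most 50 mm and 8.59 degrees, less where a joint would pass 70% of its speed; a pose out of reach is approached as far as the arm can. A call with a gripper value outside its range is refused whole. "fingers" is the finger opening in mm, from 0 to 91.8, set as the call begins (left out, the last holds). The fingers move at their own pace and stop on an object; the grip force is fixed at half the most. Time passes only in rows, so rows that repeat a pose let the fingers close. It gives the time, the measured TCP pose, the force and the opening at its end, in the units of the state.
- bot.get_obs(): the state, without advancing time (a new reading comes with each control period).
- bot.capture(name): name is "side" or "top"; returns (picture, depth): 384x512x3 uint8, blue, green, red; 384x512 float32, mm along the optical axis (not along the pixel's ray), 0 where there is no reading.
- bot.camera_model(name): a dict with "K" (3x3 intrinsics, pixels), "camera_from_world" (4x4, takes a point from world to camera coordinates). Camera axes: x right, y down, z forward; pixel columns grow to the right and rows downward; lengths in mm; the calibration is good to about 2 mm. A picture is of the moment at which its call begins. camera_model takes no time and is no camera call.
- bot.close_job(): hands the job in, once; it reports no verdict.
The state is a dict: "time": time; "joint_positions": joint angles; "dq": joint speeds; "tau": joint torques, N m; "tool_pos": TCP position; "tcp_rot": TCP orientation; "contact_force": force on the tool from outside, world axes, zero at the start; "moment": the same for the moment, N m; "grip_width": finger opening in mm.
Only numpy, scipy, OpenCV 4.12 (cv2) and the standard library are available. Lean on these libraries where they do the work, as an engineer would, in place of code of your own. Each camera call takes 0.05 s, during which the arm holds its last target. There are 200 camera calls.

## Task

Set the pine slat up on the saw board to be sawn to the length of the red stop: swing the red flag all the way down, then bring the slat flat along the fence and slide it along until its front end carries the flag firmly home on its carriage. The flag sits loose on a long pin, so feel for where it bears, then lean on it for a moment with a light but definite push of about 5 to 10 N and never more than 12 N, for the stop is held only by its clamp and its setting must not shift. Leave the slat there against the flag, and leave the yellow stop up and where it is and the other things on the table alone.

Things in the scene. Friction and masses are not known exactly. Their poses are not given: they have to be found in the camera images.
- board: Saw board, fixed: plywood bed 200 x 640 x 18 mm with an aluminium fence (30 mm thick, top 56 mm above the table) along its far side. Origin on the table, under the fence's front face, mid-length. y runs along the fence from the slat towards the stops, x from the bed into the fence, z up. The bed reaches 155 mm in front of the fence face. Place and yaw differ each time.
- fence (a point): Point on the fence's front face at bed level (18 mm above the table), mid-length; axes as the board's. The fence face is this frame's plane x = 0 and is 38 mm high.
- slat_centre (a point): Middle of the loose pine slat, 260 mm long (its y axis), 45 mm wide (x), 20 mm thick (z), about 0.1 to 0.2 kg, lying flat on the bed in front of the fence, askew. The point is half-way up, 10 mm above the bed.
- slat_front (a point): Middle of the slat's front end face (the end towards the stops, +y), half-way up; axes as the slat's.
- slat_tail (a point): Middle of the slat's tail end face (the end away from the stops, -y), half-way up; axes as the slat's.
- red_flag (a joint): Raised angle of the red flag about its hinge pin, rad: 0 = fully down on its end stop, 1.57 = its arm stands straight up, 2.2 = leaning back as far as it goes, away from the slat's side. It starts raised. Hinge friction holds it wherever it is left (1 to 3 N at the arm's end moves it).
- red_pivot (a point): Midpoint of the red flag's hinge pin, which runs along the fence, 14 mm above the fence top and 10 mm behind the fence face. The flag is an L, 10 mm thick along the pin. Seen when down: an arm 10 mm high, pin at mid-height, runs level from the pin 52 mm out over the bed; at its outer end a blade 30 mm wide hangs to 48 mm below the pin, 4 mm above the bed, in the slat's path.
- red_face (a point): Point on the face of the red flag that the slat meets (it looks to -y of the board), on the blade's centre line; moves with the flag. Flag down: 27 mm before the fence face, 17 mm above the bed; the pin's midpoint is 5 mm further along +y. The flag sits loose on a long pin: pushed with about 1 N it slides on it along +y by an unknown 2 to 14 mm before it bears hard on its carriage.
- red_carriage: The red stop's aluminium carriage, which carries the flag, on the fence top on the side of the flag away from the slat, with its black clamp knob (35 mm across, top 28 mm above the fence top). Origin on the fence top under the knob; axes as the board's. The clamp holds by friction only: more than about 15 N along the fence makes it slip and the length setting is lost.
- yellow_flag (a joint): Raised angle of the yellow flag about its hinge pin, rad: 0 = fully down on its end stop, 1.57 = its arm stands straight up, 2.2 = leaning back as far as it goes, away from the slat's side. It starts raised. Hinge friction holds it wherever it is left (1 to 3 N at the arm's end moves it).
- yellow_pivot (a point): Midpoint of the yellow flag's hinge pin. Same build as the red stop. Which of the two stands nearer to the slat differs each time.
- yellow_face (a point): Point on the face of the yellow flag that the slat meets (it looks to -y of the board), on the blade's centre line; moves with the flag. Flag down: 27 mm before the fence face, 17 mm above the bed; the pin's midpoint is 5 mm further along +y. The flag sits loose on a long pin: pushed with about 1 N it slides on it along +y by an unknown 2 to 14 mm before it bears hard on its carriage.
- yellow_carriage: The yellow stop's aluminium carriage, which carries the flag, on the fence top on the side of the flag away from the slat, with its black clamp knob (35 mm across, top 28 mm above the fence top). Origin on the fence top under the knob; axes as the board's. The clamp holds by friction only: more than about 15 N along the fence makes it slip and the length setting is lost.
- saw: Pull saw lying flat beyond the fence, about 380 mm long, wooden handle, origin under its middle. Bystander.
- meter: Black multimeter lying flat beyond the fence, 72 x 130 x 40 mm, origin under its middle. Bystander.
- cup: White plastic cup standing on the table to the left, 76 mm dia., 115 mm tall, origin under its middle. Bystander.
- pliers: Pliers with blue handles lying on the table to the right, about 175 mm long, origin near its middle. Bystander.

How it is judged:
By the outcome, as a careful person would: the job done as asked, in the order asked, and still so for the second after the job is handed in, with the robot touching nothing.
It also fails if it takes over 72 s, if anything falls off the work surface, if the arm or the gripper's body presses on something with over 40 N, if the wrist force passes 120 N, or if a joint passes its speed limit or range.

## Working session

There is one attempt and no reset: what is moved stays moved. The work goes in short steps, Python scripts to look and compute and a tool call to move; the robot and the scene stay as the last step left them, time stands still between calls to the robot, and variables do not carry over. Pictures are saved under pics/ and viewed, about 8 in all and at most 12, crops included, and the job is handed in when it is done.

Besides the shell and the picture viewer there is one more tool, called after ">>>" as name([rows], argument=value, ...), one row to a line, values as JSON. carry_out: Moves the arm, as the interface text tells. Its arguments: {"type":"object","properties":{"deltas":{"type":"array","items":{"type":"array","items":{"type":"array","items":{"type":"number"}}}},"fingers":{"type":"number"}},"required":["deltas"]}

```bash
mkdir -p pics; ls; python3 - <<'E'
from plant import bot
import cv2,numpy as np
for n in("top","side"):
    p,d=bot.capture(n); cv2.imwrite(f"pics/{n}0.png",p); np.save(f"pics/{n}0.npy",d)
    m=bot.camera_model(n); print(n,np.round(m["K"],1).tolist(),np.round(m["camera_from_world"],3).tolist())
print(bot.get_obs())
E
```

```text
pics
top [[356.0, 0.0, 258.2], [0.0, 356.0, 191.1], [0.0, 0.0, 1.0]] [[-0.082, -0.997, -0.003, 20.225], [-0.973, 0.081, -0.216, 583.742], [0.215, -0.014, -0.976, 1407.034], [0.0, 0.0, 0.0, 1.0]]
side [[364.7, 0.0, 254.3], [0.0, 364.7, 193.4], [0.0, 0.0, 1.0]] [[-0.999, -0.044, -0.006, 577.637], [-0.026, 0.705, -0.708, 74.759], [0.036, -0.707, -0.706, 1321.752], [0.0, 0.0, 0.0, 1.0]]
{'time': 0.1, 'joint_positions': array([-1.37002743e+00,  3.42657446e-01,  1.52493284e+00, -6.34520485e-06,
        1.27541179e+00, -1.45988770e-01]), 'dq': array([ 0.00106711, -0.00253873, -0.00279382, -0.00136145,  0.00065886,
       -0.00071916]), 'tau': array([ 2.17385030e-03, -4.32003701e+01, -2.44694906e+01,  7.19736493e-02,
        5.26879902e-02, -5.15536908e-05]), 'tool_pos': array([ 178.3896894 , -493.46406217,  291.60815912]), 'tcp_rot': array([-3.14019734e+00, -1.99026414e-04,  3.46759375e-01]), 'contact_force': array([-0.14563381, -0.54957276,  0.32010234]), 'moment': array([-0.02380054, -0.0679126 , -0.03496866]), 'grip_width': 91.93274000862478}
```

View pics/top0.png

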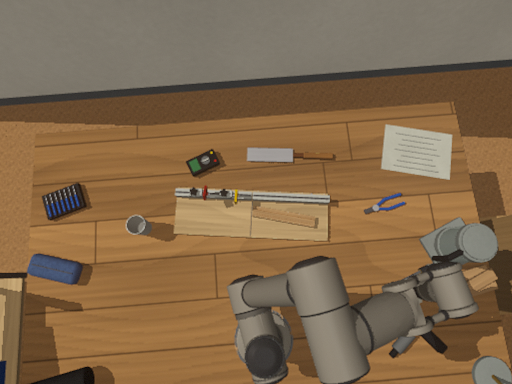

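View pics/side0.png

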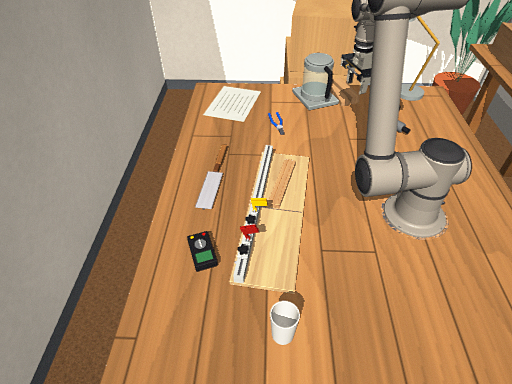

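The top view shows the fence at about rows 188–200. Red is at (206,192) and yellow at (236,196), nearer the slat. The slat is around (285,216), and the side view agrees. I'll zoom both views.

```bash
python3 - <<'E'
import cv2,numpy as np
t=cv2.imread("pics/top0.png")[180:246,170:335]; s=cv2.imread("pics/side0.png")[140:295,225:315]
t=cv2.resize(t,None,fx=4.8,fy=4.8,interpolation=cv2.INTER_CUBIC)
cv2.imwrite("pics/tz.png",t); 
s=cv2.rotate(cv2.resize(s,None,fx=5,fy=5,interpolation=cv2.INTER_CUBIC),cv2.ROTATE_90_CLOCKWISE); cv2.imwrite("pics/sz.png",s)
E
```

```text
(no output)
```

View pics/tz.png

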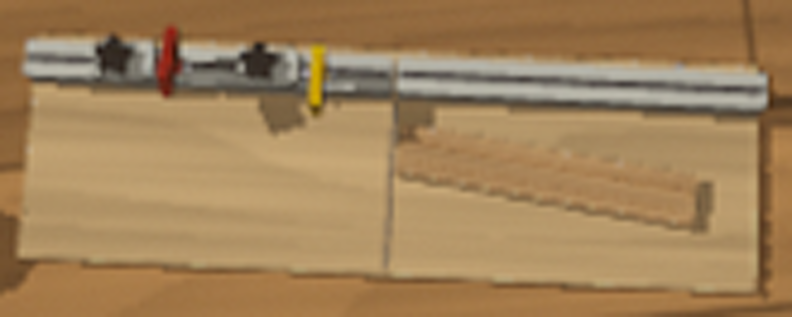

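View pics/sz.png

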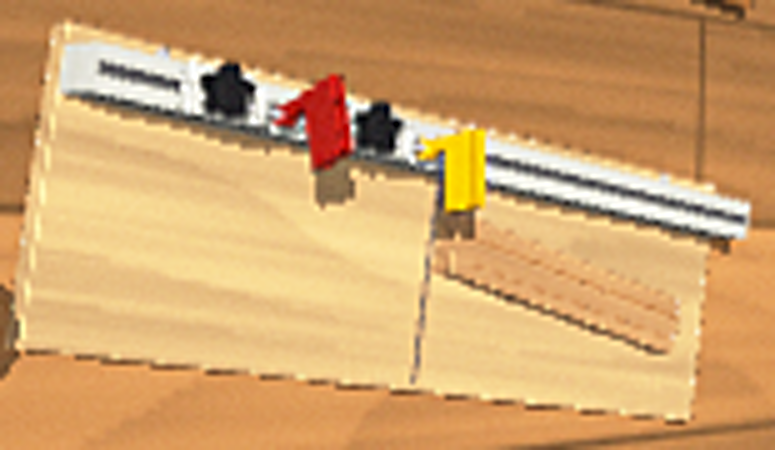

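The crops show the slat's top corners, the bed's front edge at (18,258)–(757,292) in the top crop, and both flags raised. Next I'll turn these into positions.

```bash
cat > h.py <<'E'
from plant import bot
import cv2,numpy as np
np.set_printoptions(precision=1,suppress=True)
def ray(n,uv,z):
    m=bot.camera_model(n);T=m["camera_from_world"];R=T[:3,:3];c=-R.T@T[:3,3]
    uv=np.atleast_2d(uv).astype(float)
    d=(R.T@np.linalg.inv(m["K"])@np.c_[uv,np.ones(len(uv))].T).T
    return c+d*((z-c[2])/d[:,2])[:,None]
def pts(n,mask,D):
    v,u=np.nonzero(mask&(D>0));m=bot.camera_model(n);T=m["camera_from_world"]
    P=(np.linalg.inv(m["K"])@np.c_[u,v,np.ones(len(u))].T).T*D[v,u][:,None]
    return (P-T[:3,3])@T[:3,:3]
def T_(x): x=np.atleast_2d(x); return x/4.8+[170-.4,180-.4]
def S_(x): x=np.atleast_2d(x).astype(float); return np.c_[x[:,1]/5+225-.4,(774-x[:,0])/5+140-.4]
def col(p,c):
    h=cv2.cvtColor(p,cv2.COLOR_BGR2HSV)
    return (((h[...,0]<8)|(h[...,0]>172))&(h[...,1]>170)&(h[...,2]>70)) if c=="r" else ((h[...,0]>23)&(h[...,0]<33)&(h[...,1]>180)&(h[...,2]>120))
E
python3 - <<'E'
from h import *
print("T bed front",ray("top",T_([[18,258],[757,292]]),18))
print("S bed front",ray("side",S_([[20,350],[690,420]]),18))
print("T fence top L rear,front,R rear,front",ray("top",T_([[25,40],[25,75],[768,72],[768,105]]),56))
print("S fence L rear/front R",ray("side",S_([[70,42],[65,92],[750,200],[742,235]]),56))
print("T slat",ray("top",T_([[400,178],[415,130],[700,178],[692,228]]),38))
print("S slat",ray("side",S_([[447,272],[475,235],[682,300],[668,352]]),38))
for n in("top","side"):
  p=cv2.imread(f"pics/{n}0.png");D=np.load(f"pics/{n}0.npy")
  for c in"ry":
    m=col(p,c);m[:140]=0;m[245:]=0;m[:,:190]=0;m[:,270:]=0
    P=pts(n,m,D);print(n,c,len(P),P.min(0),P.max(0),np.median(P,0))
  if n=="side":print(P[P[:,2].argsort()][::4])
  # slat by height 
  g=np.indices(D.shape); P=pts(n,D>0,D)
  a=P[(P[:,2]>32)&(P[:,2]<44)&(P[:,0]>330)&(P[:,0]<520)&(P[:,1]<60)&(P[:,1]>-250)]
  print("slat depth",len(a),a.min(0),a.max(0)); print(cv2.boxPoints(cv2.minAreaRect(a[:,:2].astype(np.float32))))
E
```

```text
T bed front [[ 443.6  337.3   18. ]
 [ 361.7 -296.5   18. ]]
S bed front [[ 443.1  338.    18. ]
 [ 362.8 -294.4   18. ]]
T fence top L rear,front,R rear,front [[ 627.5  316.6   56. ]
 [ 596.4  317.6   56. ]
 [ 545.8 -321.9   56. ]
 [ 517.  -318.2   56. ]]
S fence L rear/front R [[ 625.5  334.7   56. ]
 [ 596.1  336.9   56. ]
 [ 548.5 -320.4   56. ]
 [ 519.1 -310.5   56. ]]
T slat [[ 482.8    2.    38. ]
 [ 523.6  -14.3   38. ]
 [ 461.4 -255.7   38. ]
 [ 419.1 -243.9   38. ]]
S slat [[ 488.9    9.3   38. ]
 [ 515.7  -17.6   38. ]
 [ 464.9 -255.8   38. ]
 [ 423.  -239.5   38. ]]
top r 43 [556.7 141.5  26.3] [749.  190.5 138.8] [583.4 182.5 122.9]
top y 28 [537.3  60.   28.4] [784.6 165.2 130. ] [569.3  65.1 121.9]
slat depth 629 [ 419.8 -249.2   32.1] [519.5   1.5  43.9]
[[ 418.  -244.2]
 [ 462.4 -256.2]
 [ 530.2   -6.6]
 [ 485.9    5.4]]
side r 164 [557.5  82.    0.5] [747.3 196.6 138.8] [588.7 190.3 116.1]
side y 117 [535.2  58.7  31.5] [781.  162.9 129.6] [562.3  68.5 111.3]
[[775.1 160.2  31.5]
 [568.8  69.4  73.7]
 [575.5  69.6  83.7]
 [578.9  68.3  92.1]
 [568.9  66.4  95.4]
 [558.7  68.3  97.8]
 [582.2  67.4 100.8]
 [541.9  71.4 101.8]
 [575.4  68.7 102.5]
 [555.3  69.5 104.1]
 [568.8  67.2 106. ]
 [551.9  72.3 107.2]
 [538.6  72.1 107.5]
 [575.3  71.1 109.8]
 [575.4  67.4 110.7]
 [545.3  72.3 112.2]
 [585.5  66.1 113.9]
 [552.   70.1 114.6]
 [575.4  68.  116.2]
 [555.3  73.3 117.7]
 [555.4  69.5 118.6]
 [575.8  58.7 121. ]
 [572.4  59.3 121.7]
 [565.5  64.4 122.4]
 [585.4  65.7 123. ]
 [575.4  66.2 123.9]
 [552.3  62.  125.2]
 [578.6  68.6 126.2]
 [545.6  69.  127.9]
 [539.1  65.8 129.6]]
slat depth 551 [ 422.9 -249.6   32. ] [518.2  11.4  43.6]
[[ 419.5 -242.5]
 [ 463.2 -254.4]
 [ 532.3   -0.3]
 [ 488.6   11.6]]
```

```bash
cat >> h.py <<'E'
O=np.array([556.5,1.0,0]);yw=-0.1278
Rb=np.array([[np.cos(yw),-np.sin(yw),0],[np.sin(yw),np.cos(yw),0],[0,0,1]])
def tob(P): return (np.atleast_2d(P)-O)@Rb
def tow(P): return np.atleast_2d(P)@Rb.T+O
E
python3 - <<'E'
from h import *
for n in("top","side"):
  p=cv2.imread(f"pics/{n}0.png");D=np.load(f"pics/{n}0.npy")
  for c in"ry":
    m=col(p,c);m[:140]=0;m[245:]=0;m[:,:190]=0;m[:,270:]=0
    P=tob(pts(n,m,D));P=P[(P[:,2]>60)&(P[:,0]<60)]
    print(n,c,len(P),np.percentile(P,[2,25,50,75,98],axis=0).tolist())
    v,u=np.nonzero(m)
    if n=="top":print("rays z115",np.percentile(tob(ray(n,np.c_[u,v],115)),[3,50,97],axis=0))
print(bot.get_obs()["tool_pos"],tob([[178.4,-493.5,291.6]]))
E
```

```text
top r 37 [[-20.869688164393445, 180.42254153865358, 115.62903056204973], [-11.316304603870602, 181.6294457525047, 121.60588444343198], [-1.6106549491732691, 185.17730189974998, 127.3195843398985], [16.930358042415612, 186.98024679037505, 131.75941252228384], [29.652411899209675, 190.22697698828583, 137.467488184721]]
rays z115 [[-18.4 154.7 115. ]
 [  6.  186.2 115. ]
 [140.7 192.5 115. ]]
top y 21 [[-26.833893029511014, 59.06455449023564, 116.98557332534541], [-15.538842035365654, 60.81632045770352, 121.42907012142135], [-1.4659654475045518, 63.15855570122882, 123.85990524364126], [10.164509308501366, 64.33665577909483, 126.16384087487242], [19.04084603879552, 65.93878662091063, 129.20925952167556]]
rays z115 [[-24.9  59.9 115. ]
 [  7.4  64.7 115. ]
 [174.9 177.5 115. ]]
side r 153 [[-20.81615926936265, 185.39030417652353, 77.21936808715537], [-7.226616353170826, 190.53185536800882, 107.9481268724679], [7.175728952035702, 192.2683763534146, 117.24732787463219], [16.85155329544044, 193.17273330939173, 124.43994192623813], [30.971865381720907, 194.89257198546005, 135.25848347221716]]
side y 113 [[-30.105354845638395, 59.73815078101286, 77.9223006282883], [-16.520970460676438, 66.35347662161747, 102.46798757499079], [-3.0511511406701266, 67.84762222265697, 112.23526836463486], [10.130687048986255, 69.20834476864394, 121.6764218303466], [19.823730631049322, 71.44228309764272, 128.43095988709308]]
[ 178.4 -493.5  291.6] [[-312.  -538.7  291.6]]
```

>>> carry_out([
  [[34,-23,0,0.4],[68,-47,0,0.8],[105,-73,0,1.2],[143,-99,0,1.6],[181,-125,0,2],[219,-152,0,2.4],[257,-178,0,2.8],[295,-204,0,3.2],[333,-231,0,3.6],[371,-257,0,4],[409,-283,0,4.4],[447,-310,0,4.8],[485,-336,0,5.2],[523,-362,0,5.44],[561,-389,0,5.44],[599,-415,0,5.44],[637,-441,0,5.44],[665,-460,0,5.44],[676,-469,0,5.44],[676,-469,0,5.44]],
], fingers=0)

```text
time: 2.1
tool_pos: [655.0, 179.1, 290.6]
tcp_rot: [3.141, 0.002, -0.125]
contact_force: [0.1, -0.3, 0.1]
grip_width: 0.3
```

>>> carry_out([
  [[0,1,30,0],[0,2,70,0],[0,2,110,0],[0,2,120,0],[-10,2,120,0],[-20,2,120,0],[-20,2,120,0]],
])

```text
time: 2.8
tool_pos: [634.3, 177.3, 173.7]
tcp_rot: [-3.141, -0.001, -0.128]
contact_force: [0.4, -0.2, -0.4]
grip_width: 0.5
```

>>> carry_out([
  [[-7,0,0,0],[-14,0,0,0],[-19,0,-1.5,0],[-23.5,0,-3,0],[-28,0,-4,0],[-33,0,-5,0],[-38,0,-4.5,0],[-43,0,-4,0],[-48,0,-2.5,0],[-53,0,-1,0],[-57,0,2,0],[-61,0,4.5,0],[-65,0,8,0],[-68,0,12,0],[-71,0,16.5,0],[-73,0,21,0],[-74,0,24,0],[-75,0,26,0],[-75,0,26,0]],
])

```text
time: 4.7
tool_pos: [560.2, 187.2, 145.8]
tcp_rot: [3.141, 0.001, -0.128]
contact_force: [-0.2, 0.0, -0.6]
grip_width: 0.6
```

>>> carry_out([
  [[0,0,1,0],[0,0,2,0],[0,0,3,0],[0,0,4,0],[0,0,4,0]],
])

```text
time: 5.2
tool_pos: [560.3, 187.2, 142.1]
tcp_rot: [3.141, 0.0, -0.128]
contact_force: [-0.7, -0.3, 0.4]
grip_width: 0.6
```

```bash
python3 - <<'E'
from h import *
p,d=bot.capture("side");cv2.imwrite("pics/s1.png",cv2.resize(p[140:295,215:325],None,fx=3.8,fy=3.8,interpolation=cv2.INTER_CUBIC))
print(bot.get_obs()["contact_force"],bot.get_obs()["tool_pos"])
E
```

```text
[-0.2 -0.3  0.7] [560.4 187.2 142.1]
```

View pics/s1.png

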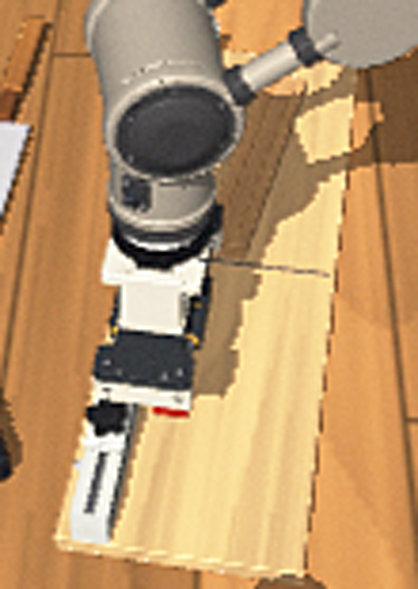

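The red flag is down on the bed side, with its blade seen at about (170,412). I'll press on to its end stop.

>>> carry_out([
  [[0,0,0.5,0],[0,0,1,0],[0,0,1.5,0],[0,0,1.5,0]],
])

```text
time: 5.65
tool_pos: [560.3, 187.2, 140.7]
tcp_rot: [3.141, 0.0, -0.128]
contact_force: [-0.8, 0.1, 0.7]
grip_width: 0.5
```

>>> carry_out([
  [[0,0,0.5,0],[0,0,1,0],[0,0,1,0]],
])

```text
time: 5.95
tool_pos: [560.3, 187.2, 140.3]
tcp_rot: [3.142, -0.0, -0.128]
contact_force: [-2.5, -1.1, 6.0]
grip_width: 0.4
```

>>> carry_out([
  [[0,0,-20,0],[0,0,-50,0],[0,0,-80,0],[-10,32,-80,0],[-22,72,-80,0],[-34,112,-80,0],[-46,152,-80,0],[-58,192,-80,0],[-70,232,-80,0],[-82,272,-80,0],[-93,305,-80,0],[-96,319,-80,0],[-96,319,-80,0],[-96,319,-80,0]],
])

```text
time: 7.35
tool_pos: [424.6, -116.9, 219.7]
tcp_rot: [-3.141, -0.0, -0.129]
contact_force: [-0.8, 0.1, 0.5]
grip_width: 0.2
```

```bash
python3 - <<'E'
from h import *
for n in("top","side"):
  p,D=bot.capture(n);cv2.imwrite(f"pics/{n}2.png",p)
  for c in"ry":
    m=col(p,c);m[:140]=0;m[245:]=0;m[:,:190]=0;m[:,270:]=0
    P=tob(pts(n,m,D));P=P[(P[:,0]<60)&(P[:,0]>-80)&(P[:,2]>15)]
    if len(P):print(n,c,len(P));print(np.percentile(P,[3,50,97],axis=0))
o=bot.get_obs();print(o["contact_force"],tob(o["tool_pos"]))
E
```

```text
top r 29
[[-43.2 180.4  67.9]
 [-19.4 185.4  76.1]
 [ 10.1 189.8  80.7]]
top y 22
[[-27.7  58.8 120.5]
 [ -2.9  62.7 125.2]
 [ 17.5  65.5 129.6]]
side r 100
[[-39.8 184.4  50.4]
 [-20.  191.4  72.7]
 [ 12.9 195.1  78. ]]
side y 113
[[-29.   61.   80.3]
 [ -2.9  67.7 112.5]
 [ 19.7  71.2 129.9]]
[-0.7 -0.4 -0.6] [[-115.7 -133.   219.7]]
```

>>> carry_out([
  [[0,0,40,0],[0,0,80,0],[0,0,110,0],[0,0,128,0],[0,0,128,0],[6,0,128,0],[12,0,128,0],[17,0,128,0],[21,0,128,0],[25,0,128,0],[29,0,128,0],[33,0,128,0],[36,0,128,0],[39,0,128,0],[42,0,128,0],[45,0,128,0],[48,0,128,0],[51,0,128,0],[53,0,128,0],[55,0,128,0]],
])

```text
time: 9.45
tool_pos: [479.1, -124.0, 91.7]
tcp_rot: [3.141, 0.0, -0.128]
contact_force: [-2.4, 0.1, 2.7]
grip_width: 0.5
```

>>> carry_out([
  [[1,0,0,0],[2,0,0,0],[3,0,0,0],[4,0,0,0],[4,0,0,0]],
])

```text
time: 9.95
tool_pos: [483.2, -124.5, 91.7]
tcp_rot: [3.141, -0.001, -0.128]
contact_force: [-1.4, -1.1, 0.9]
grip_width: 0.3
```

```bash
python3 - <<'E'
from h import *
o=bot.get_obs();print(o["contact_force"],tob(o["tool_pos"]))
for n in("top","side"):
  p,D=bot.capture(n);cv2.imwrite(f"pics/{n}3.png",p)
p=cv2.imread("pics/side3.png")[130:295,215:335];cv2.imwrite("pics/s3.png",cv2.resize(p,None,fx=3.6,fy=3.6,interpolation=cv2.INTER_CUBIC))
E
```

```text
[-1.4 -1.1  0.9] [[ -56.7 -133.8   91.7]]
```

View pics/s3.png

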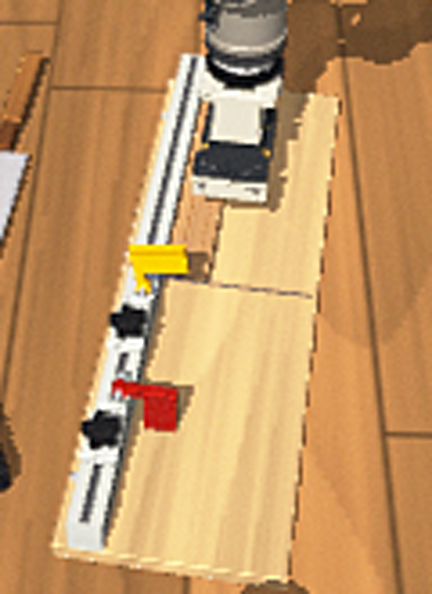

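The slat (front end at about (200,280)) is now nearly along the fence, red is down at (162,410), and yellow is up. I'll keep pressing until it bears.

>>> carry_out([
  [[0.7,0,0,0],[1.4,0,0,0],[2,0,0,0],[2,0,0,0]],
])

```text
time: 10.45
tool_pos: [483.9, -124.5, 91.6]
tcp_rot: [-3.141, 0.003, -0.128]
contact_force: [-6.5, -0.7, 4.6]
grip_width: 0.1
```

>>> carry_out([
  [[-8,0,0,0],[-20,0,0,0],[-20,0,-25,0],[-20,0,-55,0],[-20,0,-65,0],[-5,40,-65,0],[10,80,-65,0],[20,120,-65,0],[30,155,-65,0],[30,166,-65,0],[30,166,-65,0],[30,166,-65,0]],
])

```text
time: 11.65
tool_pos: [493.1, -292.1, 156.1]
tcp_rot: [-3.14, 0.001, -0.128]
contact_force: [-0.6, -0.3, 0.2]
grip_width: 0.3
```

```bash
python3 - <<'E'
from h import *
o=bot.get_obs();print(o["contact_force"],tob(o["tool_pos"]))
for n in("top","side"):
  p,D=bot.capture(n);cv2.imwrite(f"pics/{n}4.png",p)
  P=tob(pts(n,D>0,D));a=P[(P[:,2]>31)&(P[:,2]<44)&(P[:,0]>-80)&(P[:,0]<-4)&(P[:,1]<60)&(P[:,1]>-275)]
  print(n,len(a),cv2.minAreaRect(a[:,:2].astype(np.float32)),np.percentile(a,[1,99],axis=0))
E
```

```text
[-0.6 -0.3  0.2] [[ -25.6 -298.8  156.1]]
top 528 ((-25.956470489501953, -115.71842956542969), (43.58086013793945, 225.16616821289062), 0.002215825952589512) [[ -47.5 -223.2   31.7]
 [  -4.6   -6.4   43.8]]
side 482 ((-24.95467758178711, -129.48446655273438), (266.22906494140625, 41.92583465576172), 89.93535614013672) [[ -45.7 -255.7   32.8]
 [  -4.5    0.1   43.4]]
```

>>> carry_out([
  [[0,0,30,0],[0,0,55,0],[0,0,64,0],[0,-3,64,0],[0,-7,64,0],[0,-11,64,0],[0,-15,64,0],[0,-19,64,0],[0,-23,64,0],[0,-27,64,0],[0,-32,64,0],[0,-38,64,0],[0,-44,64,0],[0,-50,64,0],[0,-56,64,0],[0,-62,64,0],[0,-68,64,0],[0,-74,64,0],[0,-80,64,0],[0,-84,64,0]],
])

```text
time: 13.75
tool_pos: [504.3, -209.4, 92.8]
tcp_rot: [3.141, -0.0, -0.128]
contact_force: [0.0, -2.9, 3.4]
grip_width: 0.7
```

>>> carry_out([
  [[0,-4,0,0],[0,-9,0,0],[0,-15,0,0],[0,-21,0,0],[0,-27,0,0],[0,-33,0,0],[0,-39,0,0],[0,-45,0,0],[0,-51,0,0],[0,-57,0,0],[0,-63,0,0],[0,-69,0,0],[0,-75,0,0],[0,-80,0,0],[0,-84,0,0],[0,-86,0,0],[0,-86,0,0]],
])

```text
time: 15.45
tool_pos: [515.2, -124.1, 92.7]
tcp_rot: [-3.141, 0.0, -0.128]
contact_force: [0.6, -1.6, 4.2]
grip_width: 0.3
```

```bash
python3 - <<'E'
from h import *
o=bot.get_obs();print(o["contact_force"],tob(o["tool_pos"]))
for n in("top","side"):
  p,D=bot.capture(n);cv2.imwrite(f"pics/{n}5.png",p)
p=cv2.imread("pics/side5.png")[130:295,215:335];cv2.imwrite("pics/s5.png",cv2.resize(p,None,fx=3.6,fy=3.6,interpolation=cv2.INTER_CUBIC))
E
```

```text
[ 0.6 -1.6  4.2] [[ -25.  -129.4   92.7]]
```

View pics/s5.png

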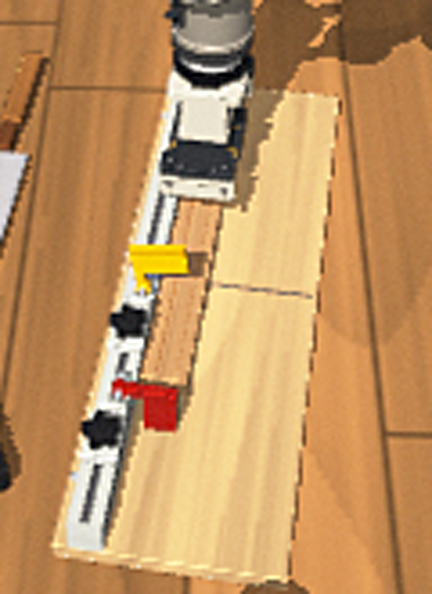

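Slat is flat along the fence with its front near the red blade (about (150–185,385)). I'll measure the remaining gap.

```bash
python3 - <<'E'
from h import *
print(tob(ray("side",[[150/3.6+215,382/3.6+130],[183/3.6+215,386/3.6+130]],38)))
for n in("top","side"):
  p,D=bot.capture(n)
  P=tob(pts(n,D>0,D))
  a=P[(P[:,2]>31)&(P[:,2]<44)&(P[:,0]>-50)&(P[:,0]<-4)&(P[:,1]<178)&(P[:,1]>-130)]
  print(n,len(a),np.percentile(a,[1,99],axis=0)); 
  for lo in range(100,180,10):
    b=P[(P[:,0]>-42)&(P[:,0]<-8)&(P[:,1]>=lo)&(P[:,1]<lo+10)];print(lo,len(b),np.median(b[:,2]) if len(b) else "")
for i in range(4):
  print(bot.get_obs()["contact_force"]); bot.capture("top")
t=cv2.imread("pics/top5.png")[180:246,170:335];cv2.imwrite("pics/t5.png",cv2.resize(t,None,fx=4.8,fy=4.8,interpolation=cv2.INTER_CUBIC))
E
```

```text
[[-12.7 152.1  38. ]
 [-43.3 151.7  38. ]]
top 413 [[-47.2 -34.9  31.5]
 [ -4.2 140.7  43.7]]
100 17 38.684712971000536
110 24 38.506393383622154
120 16 36.77904151412406
130 21 38.55433581049628
140 11 20.785529903293412
150 22 20.198592403752436
160 15 18.17936548060184
170 19 16.272896715269976
side 579 [[-45.7 -95.9  32.7]
 [ -4.6 145.9  42.7]]
100 22 39.35144730579107
110 24 39.480577769319645
120 22 38.64914491632776
130 24 39.30427891962725
140 36 36.151348785313445
150 3 19.632310520127994
160 0 
170 0 
[-0.5 -1.3  3.8]
[ 0.2 -1.3  5.8]
[-0.1 -0.5  5.4]
[ 0.5 -0.5  5. ]
```

View pics/t5.png

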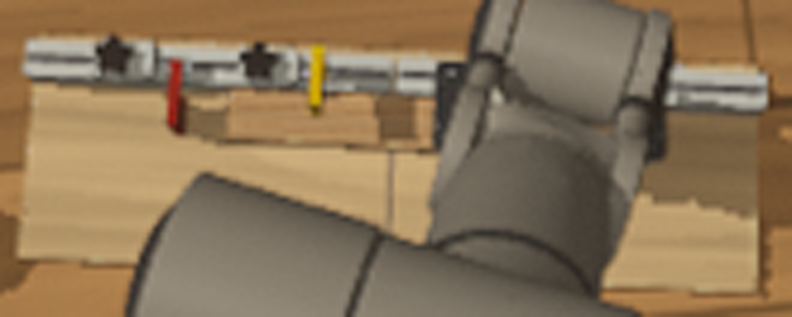

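>>> carry_out([
  [[0,1,-1,0],[0,3,-3,0],[0,3,-3,0],[0,3,-3,0]],
])

```text
time: 16.25
tool_pos: [514.6, -127.4, 95.4]
tcp_rot: [-3.141, 0.001, -0.128]
contact_force: [-0.7, -0.1, 0.3]
grip_width: 0.1
```

>>> carry_out([
  [[0,-1,0,0],[0,-2,0,0],[0,-4,0,0],[0,-6,0,0],[0,-8,0,0],[0,-10,0,0],[0,-12,0,0],[0,-14,0,0],[0,-16,0,0],[0,-18,0,0],[0,-18,0,0]],
])

```text
time: 17.35
tool_pos: [517.1, -109.4, 95.7]
tcp_rot: [-3.142, -0.0, -0.128]
contact_force: [0.2, 0.7, 1.0]
grip_width: 0.2
```

>>> carry_out([
  [[0,-1.5,0,0],[0,-3,0,0],[0,-4.5,0,0],[0,-6,0,0],[0,-7.5,0,0],[0,-9,0,0],[0,-10.5,0,0],[0,-12,0,0],[0,-13,0,0],[0,-14,0,0],[0,-14,0,0]],
])

```text
time: 18.45
tool_pos: [518.9, -95.6, 95.7]
tcp_rot: [-3.142, -0.0, -0.128]
contact_force: [-0.2, -1.0, 0.4]
grip_width: 0.5
```

>>> carry_out([
  [[0,-1,0,0],[0,-2,0,0],[0,-3,0,0],[0,-3,0,0]],
])

```text
time: 18.85
tool_pos: [519.3, -92.7, 95.7]
tcp_rot: [3.142, -0.0, -0.128]
contact_force: [-0.1, -0.6, 0.4]
grip_width: 0.7
```

>>> carry_out([
  [[0,-0.5,0,0],[0,-1,0,0],[0,-1,0,0]],
])

```text
time: 19.15
tool_pos: [519.4, -91.8, 95.7]
tcp_rot: [3.142, -0.0, -0.128]
contact_force: [0.3, -1.7, -0.0]
grip_width: 0.5
```

>>> carry_out([
  [[0,-0.4,0,0],[0,-0.8,0,0],[0,-0.8,0,0]],
])

```text
time: 19.45
tool_pos: [519.5, -91.0, 95.7]
tcp_rot: [3.142, 0.0, -0.128]
contact_force: [0.3, -1.2, 1.0]
grip_width: 0.0
```

>>> carry_out([
  [[0,-0.4,0,0],[0,-0.8,0,0],[0,-0.8,0,0]],
])

```text
time: 19.75
tool_pos: [519.6, -90.2, 95.7]
tcp_rot: [3.142, 0.0, -0.128]
contact_force: [-0.5, -0.5, 0.4]
grip_width: 0.3
```

>>> carry_out([
  [[0,-0.4,0,0],[0,-0.8,0,0],[0,-0.8,0,0]],
])

```text
time: 20.05
tool_pos: [519.7, -89.4, 95.7]
tcp_rot: [3.142, -0.0, -0.128]
contact_force: [0.1, -0.1, 0.4]
grip_width: 0.4
```

>>> carry_out([
  [[0,-0.4,0,0],[0,-0.8,0,0],[0,-0.8,0,0]],
])

```text
time: 20.35
tool_pos: [519.8, -88.6, 95.7]
tcp_rot: [3.142, -0.0, -0.128]
contact_force: [0.1, -1.3, 0.1]
grip_width: 0.3
```

>>> carry_out([
  [[0,-0.4,0,0],[0,-0.8,0,0],[0,-0.8,0,0]],
])

```text
time: 20.65
tool_pos: [519.9, -87.8, 95.7]
tcp_rot: [3.142, 0.0, -0.128]
contact_force: [-0.9, -0.7, 0.2]
grip_width: 0.9
```

>>> carry_out([
  [[0,-0.4,0,0],[0,-0.8,0,0],[0,-0.8,0,0]],
])

```text
time: 20.95
tool_pos: [520.0, -87.0, 95.7]
tcp_rot: [3.142, 0.0, -0.128]
contact_force: [-0.5, -1.0, -0.3]
grip_width: 0.5
```

>>> carry_out([
  [[0,-0.4,0,0],[0,-0.8,0,0],[0,-0.8,0,0]],
])

```text
time: 21.25
tool_pos: [520.1, -86.2, 95.7]
tcp_rot: [3.142, -0.0, -0.128]
contact_force: [0.0, -1.7, 0.3]
grip_width: 0.3
```

>>> carry_out([
  [[0,-0.4,0,0],[0,-0.8,0,0],[0,-0.8,0,0]],
])

```text
time: 21.55
tool_pos: [520.2, -85.4, 95.7]
tcp_rot: [3.142, 0.0, -0.128]
contact_force: [-0.1, -1.2, -0.2]
grip_width: 0.6
```

>>> carry_out([
  [[0,-0.4,0,0],[0,-0.8,0,0],[0,-0.8,0,0]],
])

```text
time: 21.85
tool_pos: [520.3, -84.6, 95.7]
tcp_rot: [3.142, -0.0, -0.128]
contact_force: [0.0, -0.8, 0.7]
grip_width: 0.3
```

>>> carry_out([
  [[0,-0.4,0,0],[0,-0.8,0,0],[0,-0.8,0,0]],
])

```text
time: 22.15
tool_pos: [520.4, -83.9, 95.7]
tcp_rot: [3.141, -0.0, -0.128]
contact_force: [-0.1, -1.8, 0.2]
grip_width: 0.5
```

>>> carry_out([
  [[0,-0.4,0,0],[0,-0.8,0,0],[0,-0.8,0,0]],
])

```text
time: 22.45
tool_pos: [520.5, -83.1, 95.7]
tcp_rot: [3.141, -0.0, -0.128]
contact_force: [0.6, -2.5, 0.9]
grip_width: 0.7
```

>>> carry_out([
  [[0,-0.4,0,0],[0,-0.6,0,0],[0,-0.6,0,0]],
])

```text
time: 22.75
tool_pos: [520.6, -82.5, 95.7]
tcp_rot: [3.142, -0.0, -0.128]
contact_force: [0.4, -1.9, -0.2]
grip_width: 0.5
```

>>> carry_out([
  [[0,-0.4,0,0],[0,-0.7,0,0],[0,-0.7,0,0]],
])

```text
time: 23.05
tool_pos: [520.7, -81.8, 95.7]
tcp_rot: [3.142, 0.0, -0.128]
contact_force: [0.9, -2.2, 0.7]
grip_width: 0.0
```

>>> carry_out([
  [[0,-0.4,0,0],[0,-0.7,0,0],[0,-0.7,0,0]],
])

```text
time: 23.35
tool_pos: [520.8, -81.1, 95.7]
tcp_rot: [3.142, 0.0, -0.128]
contact_force: [-0.1, -1.6, -0.6]
grip_width: 0.2
```

>>> carry_out([
  [[0,-0.4,0,0],[0,-0.8,0,0],[0,-0.8,0,0]],
])

```text
time: 23.65
tool_pos: [520.9, -80.3, 95.7]
tcp_rot: [3.142, 0.0, -0.128]
contact_force: [-0.3, -2.3, 0.5]
grip_width: 0.4
```

>>> carry_out([
  [[0,-0.4,0,0],[0,-0.8,0,0],[0,-0.8,0,0]],
])

```text
time: 23.95
tool_pos: [521.0, -79.5, 95.7]
tcp_rot: [3.142, -0.0, -0.128]
contact_force: [-0.1, -2.8, -0.3]
grip_width: 0.4
```

>>> carry_out([
  [[0,-0.4,0,0],[0,-0.7,0,0],[0,-0.7,0,0]],
])

```text
time: 24.25
tool_pos: [521.1, -78.8, 95.7]
tcp_rot: [3.142, -0.0, -0.128]
contact_force: [0.1, -3.2, 1.0]
grip_width: 0.3
```

>>> carry_out([
  [[0,-0.3,0,0],[0,-0.5,0,0],[0,-0.5,0,0]],
])

```text
time: 24.55
tool_pos: [521.1, -78.3, 95.7]
tcp_rot: [3.142, 0.0, -0.128]
contact_force: [0.2, -0.5, 0.9]
grip_width: 1.0
```

>>> carry_out([
  [[0,-0.4,0,0],[0,-0.8,0,0],[0,-0.8,0,0]],
])

```text
time: 24.85
tool_pos: [521.2, -77.5, 95.7]
tcp_rot: [3.142, 0.0, -0.128]
contact_force: [0.5, -1.8, 0.2]
grip_width: 0.3
```

>>> carry_out([
  [[0,-0.4,0,0],[0,-0.8,0,0],[0,-0.8,0,0]],
])

```text
time: 25.15
tool_pos: [521.3, -76.7, 95.7]
tcp_rot: [3.142, -0.0, -0.128]
contact_force: [-0.7, -2.0, 0.2]
grip_width: 0.2
```

>>> carry_out([
  [[0,-0.4,0,0],[0,-0.8,0,0],[0,-0.8,0,0]],
])

```text
time: 25.45
tool_pos: [521.4, -75.9, 95.7]
tcp_rot: [3.142, 0.0, -0.128]
contact_force: [-0.4, -2.5, 0.3]
grip_width: 0.3
```

```bash
python3 - <<'E'
from h import *
o=bot.get_obs();print(o["contact_force"],tob(o["tool_pos"]))
q,_=bot.capture("side")
def loc(p,f):
    m=f(p).astype(np.uint8);m[:225]=0;m[262:]=0;m[:,:230]=0;m[:,275:]=0
    v,u=np.nonzero(m);return len(u),u.mean(),v.mean()
red=lambda p:col(p,"r"); blk=lambda p:(p.max(2)<45)
for p in(cv2.imread("pics/side2.png"),cv2.imread("pics/side5.png"),q):
    r=loc(p,red);b=loc(p,blk);print(r,tob(ray("side",[r[1:]],60)),b,tob(ray("side",[b[1:]],84)))
E
```

```text
[-0.4 -2.5  0.3] [[-25.  -80.8  95.7]]
(141, np.float64(257.0567375886525), np.float64(241.75886524822695)) [[-20.6 191.6  60. ]] (61, np.float64(242.8360655737705), np.float64(249.0327868852459)) [[ 14.5 244.4  84. ]]
(141, np.float64(257.15602836879435), np.float64(241.75177304964538)) [[-20.9 191.5  60. ]] (66, np.float64(242.71212121212122), np.float64(249.0)) [[ 14.9 244.3  84. ]]
(145, np.float64(256.92413793103447), np.float64(243.7793103448276)) [[-21.6 199.6  60. ]] (63, np.float64(242.79365079365078), np.float64(249.04761904761904)) [[ 14.6 244.5  84. ]]
```

The flag has slid about 8 mm and the carriage hasn't moved, so I'm still in the slack.

>>> carry_out([
  [[0,-0.4,0,0],[0,-0.7,0,0],[0,-0.7,0,0]],
])

```text
time: 25.8
tool_pos: [521.5, -75.2, 95.7]
tcp_rot: [3.142, -0.0, -0.128]
contact_force: [-0.9, -1.3, -0.1]
grip_width: 0.6
```

>>> carry_out([
  [[0,-0.4,0,0],[0,-0.7,0,0],[0,-0.7,0,0]],
])

```text
time: 26.1
tool_pos: [521.6, -74.6, 95.7]
tcp_rot: [3.142, -0.0, -0.128]
contact_force: [-0.1, -2.7, 1.6]
grip_width: 0.4
```

>>> carry_out([
  [[0,-0.4,0,0],[0,-0.6,0,0],[0,-0.6,0,0]],
])

```text
time: 26.4
tool_pos: [521.7, -74.0, 95.7]
tcp_rot: [3.142, -0.0, -0.128]
contact_force: [0.2, -1.7, 1.1]
grip_width: 0.5
```

>>> carry_out([
  [[0,-0.4,0,0],[0,-0.7,0,0],[0,-0.7,0,0]],
])

```text
time: 26.7
tool_pos: [521.8, -73.3, 95.7]
tcp_rot: [3.142, -0.0, -0.128]
contact_force: [0.4, -0.8, 0.1]
grip_width: 0.2
```

>>> carry_out([
  [[0,-0.4,0,0],[0,-0.7,0,0],[0,-0.7,0,0]],
])

```text
time: 27.0
tool_pos: [521.8, -72.5, 95.7]
tcp_rot: [3.142, 0.0, -0.128]
contact_force: [-1.5, -1.6, 0.9]
grip_width: 0.1
```

>>> carry_out([
  [[0,-0.4,0,0],[0,-0.7,0,0],[0,-0.7,0,0]],
])

```text
time: 27.3
tool_pos: [522.0, -72.1, 95.7]
tcp_rot: [3.141, -0.0, -0.128]
contact_force: [-0.7, -4.4, 1.2]
grip_width: 0.4
```

It is bearing now: the tool moved only 0.4 of the 0.7 mm commanded, and the force reads 4.4 N. I'll lean in gently.

>>> carry_out([
  [[0,-0.15,0,0],[0,-0.3,0,0],[0,-0.3,0,0],[0,-0.3,0,0]],
])

```text
time: 27.7
tool_pos: [522.0, -71.9, 95.8]
tcp_rot: [3.141, -0.0, -0.128]
contact_force: [-1.6, -5.6, -0.7]
grip_width: 0.5
```

```bash
python3 - <<'E'
from h import *
for i in range(4):
  print(bot.get_obs()["contact_force"],bot.get_obs()["tool_pos"]);bot.capture("side")
E
```

```text
[-1.6 -5.6 -0.7] [522.  -71.9  95.8]
[-0.9 -4.9  0.4] [522.  -71.9  95.7]
[-1.6 -5.5  0.7] [522.  -71.9  95.8]
[ 0.  -4.3  0.6] [522.  -71.9  95.8]
```

>>> carry_out([
  [[0,-0.2,0,0],[0,-0.4,0,0],[0,-0.4,0,0],[0,-0.4,0,0]],
])

```text
time: 28.3
tool_pos: [522.1, -71.7, 95.8]
tcp_rot: [3.141, -0.0, -0.128]
contact_force: [-1.3, -5.9, 1.5]
grip_width: 0.5
```

```bash
python3 - <<'E'
from h import *
F=[]
for i in range(6):
  F.append(bot.get_obs()["contact_force"]@Rb);p,_=bot.capture("side")
F=np.array(F);print(F,F.mean(0),bot.get_obs()["tool_pos"])
cv2.imwrite("pics/side6.png",p)
E
```

```text
[[-0.5 -6.   1.5]
 [ 0.3 -6.4  0.6]
 [-1.3 -6.   0.8]
 [-1.1 -6.3  1.2]
 [-0.3 -5.9  0.4]
 [-0.1 -6.   0.3]] [-0.5 -6.1  0.8] [522.1 -71.7  95.8]
```

>>> carry_out([
  [[0,-0.2,0,0],[0,-0.4,0,0],[0,-0.6,0,0],[0,-0.6,0,0]],
])

```text
time: 29.0
tool_pos: [522.2, -71.4, 95.8]
tcp_rot: [3.14, -0.0, -0.128]
contact_force: [-1.1, -8.0, 0.5]
grip_width: 0.6
```

```bash
python3 - <<'E'
from h import *
F=[]
for i in range(8):
  F.append(bot.get_obs()["contact_force"]@Rb);p,_=bot.capture("side")
F=np.array(F);print(F[:,1],F.mean(0),bot.get_obs()["tool_pos"])
E
```

```text
[-8.1 -7.7 -8.1 -8.5 -7.6 -7.7 -8.4 -7.9] [-0.3 -8.   0.9] [522.2 -71.4  95.8]
```

A steady 8 N. I'll hold it briefly, back straight off, and lift clear.

>>> carry_out([
  [[0,0,0,0],[0,0,0,0],[0,0,0,0],[0,0,0,0],[0,0,0,0],[0,0.5,0,0],[0,1,0,0],[0,2,0,0],[0,4,0,0],[0,10,0,0],[0,25,0,0],[0,25,-30,0],[0,25,-70,0],[0,40,-110,0],[0,80,-120,0],[0,120,-120,0],[0,150,-120,0],[0,150,-120,0]],
])

```text
time: 31.2
tool_pos: [502.1, -223.7, 215.8]
tcp_rot: [3.14, -0.001, -0.132]
contact_force: [0.5, 0.4, -0.6]
grip_width: 0.2
```

```bash
python3 - <<'E'
from h import *
o=bot.get_obs();print(o["time"],o["contact_force"],tob(o["tool_pos"]))
q,D=bot.capture("side");t,Dt=bot.capture("top")
def loc(p,f):
    m=f(p).astype(np.uint8);m[:225]=0;m[262:]=0;m[:,:230]=0;m[:,275:]=0
    v,u=np.nonzero(m);return u.mean(),v.mean()
red=lambda p:col(p,"r"); blk=lambda p:(p.max(2)<45)
for p in(cv2.imread("pics/side2.png"),q):
    print(tob(ray("side",[loc(p,red)],60)),tob(ray("side",[loc(p,blk)],84)))
for n,d in(("side",D),("top",Dt)):
  P=tob(pts(n,d>0,d));a=P[(P[:,2]>31)&(P[:,2]<44)&(P[:,0]>-60)&(P[:,0]<-4)&(P[:,1]<195)&(P[:,1]>-130)]
  print(n,cv2.minAreaRect(a[:,:2].astype(np.float32)))
  m=col(q if n=="side" else t,"y");m[:140]=0;m[245:]=0;m[:,:190]=0;m[:,270:]=0
  Y=tob(pts(n,m,d));Y=Y[(Y[:,0]<60)&(Y[:,2]>50)];print("yellow",np.percentile(Y,[3,50,97],axis=0))
a=cv2.resize(q[130:295,200:335],None,fx=3.5,fy=3.5,interpolation=cv2.INTER_CUBIC)
cv2.imwrite("pics/s7.png",a)
E
```

```text
31.2 [ 0.5  0.4 -0.6] [[ -25.3 -229.8  215.8]]
[[-20.6 191.6  60. ]] [[ 14.5 244.4  84. ]]
[[-21.4 202.8  60. ]] [[ 14.6 244.5  84. ]]
side ((-24.83131217956543, 65.23416137695312), (259.08978271484375, 42.23171615600586), 89.83873748779297)
yellow [[-28.4  61.4  80.6]
 [ -3.   67.8 112.6]
 [ 19.   70.7 128.9]]
top ((-26.042823791503906, 63.25402069091797), (257.71221923828125, 43.725154876708984), 89.98833465576172)
yellow [[-27.4  58.7 119.2]
 [ -2.7  62.6 124.6]
 [ 18.4  65.5 132.3]]
```

View pics/s7.png

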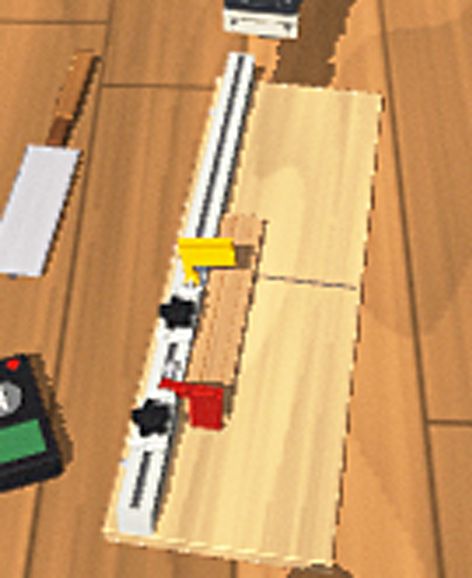

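The slat lies along the fence (tail at about (250,220)) with its front on the red flag (205,405). Yellow is up and the gripper is clear, so I'm handing in.

```bash
python3 -c "
from plant import bot
print(bot.close_job())"
```

```text
the job is handed in; nothing more can be done
None
```

The slat is set up against the red stop and the job is handed in, at about 31 s of the 72 s allowed. I swung the red flag down to its end stop, pressed the slat flat on the fence, and pushed it along from its tail. The flag slid about 11 mm on its pin before it bore on the carriage. I then leaned on it with a steady 8 N (readings 7.6 to 8.5 N) for about a second and backed straight off.

**Last checks:**
- **Slat:** it lies within about 0.2° of the fence, with its front end against the red flag.
- **Red stop:** the flag is down, and the clamp knob stayed put to within 0.1 mm, so the setting has not visibly shifted.
- **Yellow stop:** it is up and unmoved.
- **Gripper:** it is clear of everything.

**Disagreements:**
- **Slat distance from fence:** the cameras put the slat's centre line 25 to 26 mm from the fence face, where 22.5 mm is expected. It read the same right after I had pressed it to the fence, so I took it as camera error of about 2 to 3 mm.
- **Stray upward force:** an unexplained upward force of about 4 to 5 N appeared partway along the slide. It went away after I backed off and raised the tool 3 mm, before the slat reached the flag.

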